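# Reset the tripped lamp control unit

## Robot

A 6-joint arm with a two-finger parallel gripper is mounted at the origin on a cart in front of the work surface, level with it; the furniture and walls round the work are solid. World frame = base frame: x ahead of the robot, y to its left, z up, the work surface at z = 0. Lengths are in mm, angles in rad, forces in N, time in s.
With the tool pointing down it reaches from about 300 to 950 mm from the base axis. Payload 3.1 kg.
Tool frame: the origin (TCP) lies midway between the tips of the shut fingers; the grasp point (between the pads) lies 19 mm behind it (ctrl.tcp_to_grasp is the distance from the TCP to the grasp point, in mm); z points along the fingers, y is the direction in which the jaws open and shut (so a half turn about z gives the same grasp; the last joint's range is limited). The gripper opens to 85 mm and grips with 20 to 120 N. Pads are 22 mm wide; open, the fingers measure 114 mm over their backs; the gripper's body (76 mm by 85 mm) begins 54 mm behind the grasp point. The pads swing forward as they close: fully open they stand 13 mm farther back than shut.
Start: joints at [-1.251, 0.308, 1.634, -0, 1.2, -0.07], TCP at [237.476, -578.132, 199.472] pointing down, gripper open.
Joint ranges: [-3.06, 3.06], [-0.79, 1.96], [0.05, 2.63], [-1.19, 4.34], [0.05, 2.64], [-2.94, 2.94]. Speed limits (rad/s): [2.79, 2.79, 3.14, 3.14, 3.14, 3.14].

## Interface

Orientations are given as [roll, pitch, yaw] about the fixed x, y, z axes, in that order (R = Rz(yaw) Ry(pitch) Rx(roll)).
In Python, from plant import ctrl gives the robot as it stands.
- The arm moves only by the tool send_rows, never from a script. Its argument "moves" is a list of rows, each a list of 7 numbers: the shift along the tool's x, y, z scaled (see below), then the turn, a rotation vector about the tool's x, y, z scaled (see below), then the opening, from -1 (shut) to 1 (fully open). A call has 1 to 12 rows; each row shifts and turns the commanded pose from where the row before left it, along the tool's axes as they then stand; what a row does not reach is not made up. The controller multiplies each number of a shift by 0.1 m and each number of a turn by pi rad. A row lasts 1/8 s, in which the tool goes at most 62.5 mm and 10.7 degrees, less where a joint would pass 70% of its speed; a pose out of reach is approached as far as the arm can. A call with a number of a shift or a turn outside -1 to 1 is refused whole. A call with a gripper value outside its range is refused whole. The fingers move at their own pace and stop on an object; "force" is the grip in N (left out, the last holds). Time passes only in rows, so rows that do not move let the fingers close. It gives the time, the measured TCP pose, the force and the opening at its end, in the units of the state.
- ctrl.observe(): the state, without advancing time (a new reading comes with each control period).
- ctrl.read_camera(name): name is "scene" or "top" or "wrist"; returns a dict with "pixels" (384x512x3 uint8, red, green, blue), "vfov" (degrees; the focal length in pixels is half the picture's height over the tangent of half this angle, whatever the lens; pixels are square), "cx", "cy" (the principal point, pixels), "position" and "orientation" of the camera in the world. Camera axes: x right, y down, z forward; pixel columns grow to the right and rows downward; lengths in mm; the calibration is good to about 2 mm. A picture is of the moment at which its call begins. There is no depth.
- ctrl.finish_job(): hands the job in, once; it reports no verdict.
The state is a dict: "t": time; "joint_pos": joint angles; "qvel": joint speeds; "joint_efforts": joint torques, N m; "ee_pos": TCP position; "tool_rot": TCP orientation; "ft_force": force on the tool from outside, world axes, zero at the start; "wrist_torque": the same for the moment, N m; "finger_gap": finger opening in mm.
Only numpy, scipy, OpenCV 4.12 (cv2) and the standard library are available. Lean on these libraries where they do the work, as an engineer would, in place of code of your own. Each camera call takes 0.05 s, during which the arm holds its last target.

## Task

The microscope lamp has tripped. On the lamp control unit (the one with the cooling fins), push the shutter fully open by its tab, reach a fingertip into the well and press the sunken reset key fully home, then let the key come up and push the shutter fully closed again. Only touch, press and push: do not lift or shove the unit, and leave the stage control unit (the one with the thumb stick) and everything else as they are.

Things in the scene. Friction and masses are not known exactly. Their poses are not given: they have to be found in the camera images.
- lamp_unit: The lamp control unit: grey case 110 mm (own x, front to back) x 200 mm (own y) x 60 mm high, 1.8 kg, loose on rubber feet; origin at the centre of its underside, z up. A well in its top at x = 0, y = +45 mm is covered by a sliding shutter between guide ribs (6 mm high, inner faces at x = +-32 mm). Known by five upright metal cooling fins, 13 mm high, at its -y end (y = -62 to -90 mm)
- lamp_shutter (a joint): Shutter of the lamp control unit: 0 = closed (over the well), 0.070 m = fully open; opens towards the unit's -y. Metal plate 62 x 62 mm, upper face 5.5 mm above the case top, upright tab at its +y edge. About 1.2 N friction, stays where left, starts 0 to 12 mm open
- lamp_tab (a point): Centre of the lamp shutter's upright tab: 44 mm along the unit's x, 8 mm thick along y, 24 mm high from the plate's underside to its top edge at 27.5 mm above the case top; this point lies 16 mm above the case top and moves with the shutter; axes as the unit's
- lamp_well (a point): Centre of the mouth of the lamp unit's well, in the plane of the case top: a round well 50 mm in diameter with upright walls, its flat floor 28 mm below the mouth; axes as the unit's
- lamp_key (a joint): Reset key of the lamp control unit, at the bottom of the well: 0 = released, 0.006 m = fully home (bottom of its travel), pressing straight down; a spring returns it: about 1.5 N to start, 5.1 N fully home
- lamp_key_top (a point): Centre of the top face of the lamp reset key, a flat round white cap 28 mm in diameter in the middle of the well; when released the top face lies 18 mm below the case top and 10 mm above the well floor
- stage_unit: The stage control unit, to be left alone: grey case 110 mm (own x, front to back) x 200 mm (own y) x 60 mm high, 1.8 kg, loose on rubber feet; origin at the centre of its underside, z up. A well in its top at x = 0, y = +45 mm is covered by a sliding shutter between guide ribs (6 mm high, inner faces at x = +-32 mm). Known by a small ball-topped thumb stick, 34 mm high, at its -y end
- stage_shutter (a joint): Shutter of the stage control unit, same make: 0 = closed (over the well), 0.070 m = fully open; opens towards the unit's -y. Metal plate 62 x 62 mm, upper face 5.5 mm above the case top, upright tab at its +y edge. About 1.2 N friction, stays where left, starts 0 to 12 mm open
- stage_key (a joint): Key of the stage control unit in its well: 0 = released, 0.006 m = fully home (bottom of its travel), pressing straight down; a spring returns it: about 1.5 N to start, 5.1 N fully home
- spare_eyepiece_mid (a point): Bystander, loose: black microscope eyepiece standing upright, 32 mm diameter, 40 mm high, between the two units; this point is its centre, 20 mm above its underside
- usb_stick_mid (a point): Bystander, loose: memory stick, 56 x 18 x 9 mm, lying between the two units; this point is its centre, 4.5 mm above its underside
- objective_case_mid (a point): Bystander, loose: round case with a black screw top, 42 mm diameter, 53 mm high, behind the units; this point is its centre, 26 mm above its underside
- tape_roll_mid (a point): Bystander, loose: roll of tape lying flat, 104 mm across, 25 mm high, at the left; this point is its centre, 12.5 mm above its underside
- petri_dish_mid (a point): Bystander, loose: clear shallow round dish, 62 mm diameter, 14 mm high, at the front left; this point is its centre, 7 mm above its underside

How it is judged (in metres and radians):
On the way, in this order (a step that is already met when the one before it is completed fails the run):
1. the lamp unit's shutter is pushed fully open (value of joint lamp_shutter above 0.063 m), for 0.1 s.
2. the lamp unit's reset key is pressed home (value of joint lamp_key above 0.0048 m and value of joint lamp_shutter above 0.055 m), for 0.15 s.
3. the key is up and the shutter is closed again (value of joint lamp_key below 0.0015 m and value of joint lamp_shutter below 0.005 m), for 0.1 s.
At the end, for the whole second after the job is handed in: After opening and pressing: lamp shutter closed to within 5 mm, lamp key up to within 1.5 mm, lamp unit flat, at rest and within 30 mm of its start; stage key up, stage shutter under 25 mm open; stage unit and the five bystanders within 20 mm of their starts (all of step 3 and distance of lamp_unit from where it was at the start of the episode below 0.03 m and angle between lamp_unit's own z axis and vertical below 0.05 rad and linear speed of lamp_unit below 0.02 m/s and value of joint stage_shutter below 0.025 m and value of joint stage_key below 0.002 m and distance of each of stage_unit, spare_eyepiece_mid, usb_stick_mid, objective_case_mid, tape_roll_mid, petri_dish_mid from where it was at the start of the episode below 0.02 m); the robot touches nothing.
It fails at once if the lamp unit is shoved more than 30 mm from where it stood, lifted or tipped (distance of lamp_unit from where it was at the start of the episode above 0.03 m or height (world z) of lamp_unit above 0.012 m or angle between lamp_unit's own z axis and vertical above 0.12 rad).
It fails at once if the stage unit is moved more than 20 mm, or its shutter or key is worked (distance of stage_unit from where it was at the start of the episode above 0.02 m or value of joint stage_shutter above 0.025 m or value of joint stage_key above 0.002 m).
It fails at once if a bystander is moved more than 20 mm (distance of any of spare_eyepiece_mid, usb_stick_mid, objective_case_mid, tape_roll_mid, petri_dish_mid from where it was at the start of the episode above 0.02 m).
It also fails if it takes over 54 s, if anything falls off the work surface, if the arm or the gripper's body presses on something with over 40 N, if the wrist force passes 120 N, or if a joint passes its speed limit or range.

## Working session

There is one attempt and no reset: what is moved stays moved. The work goes in short steps, Python scripts to look and compute and a tool call to move; the robot and the scene stay as the last step left them, time stands still between calls to the robot, and variables do not carry over. Pictures are saved under pics/ and viewed, and the job is handed in when it is done.

Besides the shell and the picture viewer there is one more tool, called after "Request:" by a JSON object that holds its "method" and its "body". send_rows: Moves the arm, as the interface text tells. Shifts and turns lie within -1 to 1; 1 stands for 0.1 m of shift or pi rad of turn. Its arguments: {"type":"object","properties":{"moves":{"type":"array","items":{"type":"array","items":{"type":"number"}}},"force":{"type":"number"}},"required":["moves"]}

```bash
ls; mkdir -p pics
cat > h.py <<'E'
from plant import ctrl
import numpy as np, cv2
from scipy.spatial.transform import Rotation as R
def shot(n,f):
    c=ctrl.read_camera(n); cv2.imwrite('pics/'+f,c['pixels'][:,:,::-1]); np.save('pics/'+f+'.npy',c,allow_pickle=True); return c
def load(f): return np.load('pics/'+f+'.npy',allow_pickle=True).item()
def rot(c):
    o=np.array(c['orientation'],float); return o if o.shape==(3,3) else R.from_euler('xyz',o).as_matrix()
def foc(c): return c['pixels'].shape[0]/2/np.tan(np.radians(c['vfov'])/2)
def ray(c,u,v):
    d=rot(c)@np.array([(u-c['cx'])/foc(c),(v-c['cy'])/foc(c),1]); return np.array(c['position']),d/np.linalg.norm(d)
def onz(c,u,v,z):
    p,d=ray(c,u,v); return p+d*(z-p[2])/d[2]
def proj(c,P):
    q=rot(c).T@(np.array(P)-np.array(c['position'])); return q[:2]/q[2]*foc(c)+[c['cx'],c['cy']]
def tri(*obs):
    A=0;b=0
    for c,u,v in obs:
        p,d=ray(c,u,v);M=np.eye(3)-np.outer(d,d);A=A+M;b=b+M@p
    return np.linalg.solve(A,b)
E
python3 - <<'E'
from h import *
for n in('scene','top','wrist'):
    c=shot(n,n+'0.png'); print(n,{k:v for k,v in c.items() if k!='pixels'})
print(ctrl.observe())
E
```

```text
pics
scene {'vfov': 43.16100287805918, 'cx': 262.46468494438557, 'cy': 195.48826616573405, 'position': array([ -25.47325297,  434.68523182, 1364.93402699]), 'orientation': array([-2.63467855, -0.0067927 , -2.09899535])}
top {'vfov': 44.924356304113736, 'cx': 254.28818124286354, 'cy': 196.34309708931065, 'position': array([ 463.34338812,   92.09942663, 1496.5247111 ]), 'orientation': array([-3.06772737,  0.00718473, -1.5981312 ])}
wrist {'vfov': 68.47462492596371, 'cx': 253.90819708702293, 'cy': 192.998892704523, 'position': array([ 309.42531057, -547.81976564,  373.34219644]), 'orientation': array([ 2.83396386,  0.00290339, -1.1810369 ])}
{'t': 0.15, 'joint_pos': array([-1.25075669e+00,  3.08828325e-01,  1.63489828e+00,  4.47396690e-06,
        1.19973093e+00, -6.97189345e-02]), 'qvel': array([-0.00155216, -0.0023839 , -0.00413439,  0.00018826,  0.00015015,
        0.00035611]), 'joint_efforts': array([ 9.65001323e-05, -4.15804124e+01, -2.77147579e+01, -7.74140722e-05,
        6.06895497e-03, -2.24862782e-05]), 'ee_pos': array([ 237.21667723, -577.45595221,  198.49447197]), 'tool_rot': array([-3.13973259e+00, -1.34068484e-04,  3.89756819e-01]), 'ft_force': array([-1.12607085, -0.11894015,  0.58437838]), 'wrist_torque': array([ 0.01847594, -0.00709323,  0.01266171]), 'finger_gap': 85.41125605860594}
```

View pics/top0.png

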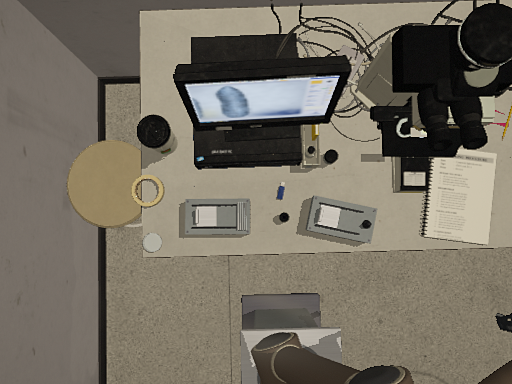

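View pics/scene0.png

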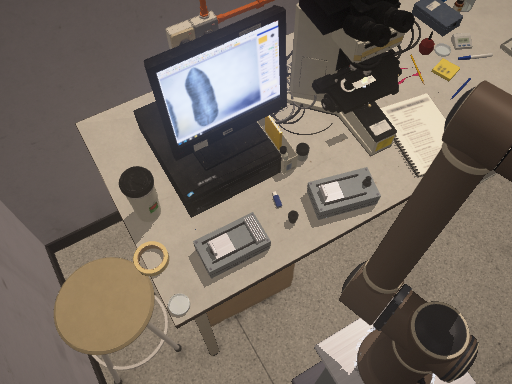

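The top view shows the lamp unit at about (215,218), its fins at its right end near (243,217). The stage unit is at about (342,220), its stick at (366,224). I'll enlarge both views for measuring.

Run:
```python
from h import *
a=load('top0.png')['pixels'][190:245,170:260,::-1]
b=load('scene0.png')['pixels'][205:285,185:280,::-1]
cv2.imwrite('pics/topz.png',cv2.resize(a,None,fx=8,fy=8,interpolation=cv2.INTER_CUBIC))
cv2.imwrite('pics/scenez.png',cv2.resize(b,None,fx=7,fy=7,interpolation=cv2.INTER_CUBIC))
```

```text
(no output)
```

View pics/topz.png

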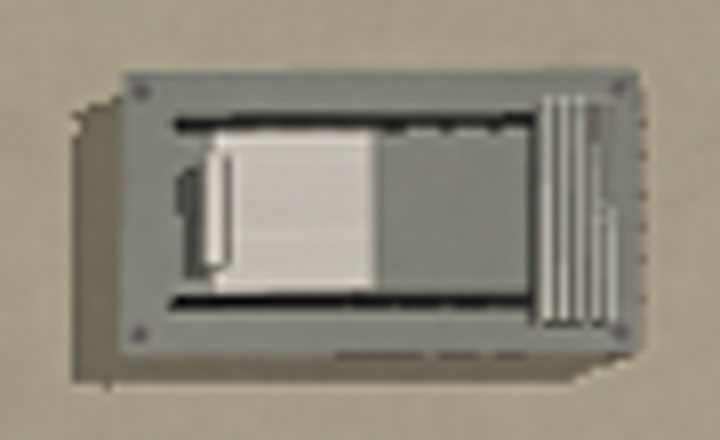

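View pics/scenez.png

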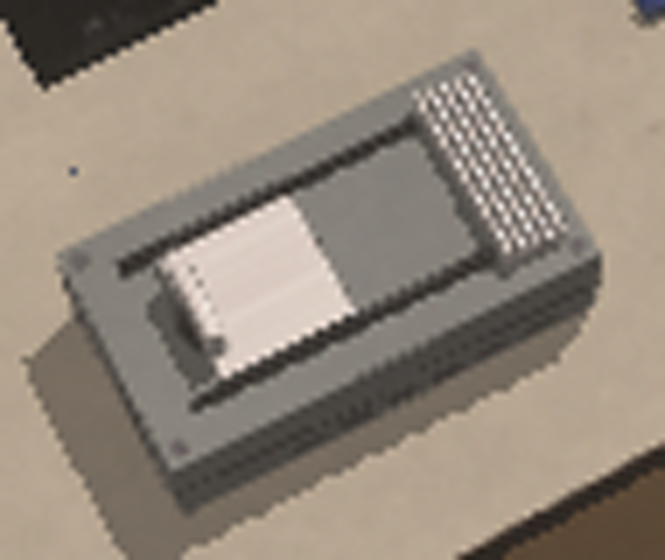

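Run:
```python
from h import *
t=load('top0.png');s=load('scene0.png')
zt=lambda x,y:(170+(x+.5)/8-.5,190+(y+.5)/8-.5)
zs=lambda x,y:(185+(x+.5)/7-.5,205+(y+.5)/7-.5)
T=[(125,73),(637,73),(637,352),(122,352)]
S=[(62,257),(475,50),(602,255),(178,470)]
P=[]
for a,b in zip(T,S):
    p=tri((t,*zt(*a)),(s,*zs(*b)));q=onz(t,*zt(*a),60);r=onz(s,*zs(*b),60)
    print(p.round(1),q.round(1),r.round(1));P.append((q+r)/2)
    
P=np.array(P);c=P.mean(0);yd=(P[0]+P[3]-P[1]-P[2])/2;xd=(P[0]+P[1]-P[2]-P[3])/2
print(c,np.linalg.norm(yd),np.linalg.norm(xd),np.arctan2(-yd[0],yd[1]),np.arctan2(xd[1],xd[0]))
print('tab top',onz(t,*zt(211,212),87.5), onz(s,*zs(188,305),87.5),'plate -y edge',onz(t,*zt(377,212),65.5),onz(s,*zs(322,250),65.5))
```

```text
[568.3 313.9  54.2] [568.6 314.1  60. ] [564.8 313.3  60. ]
[563.3 115.7  58.5] [563.  115.5  60. ] [562.7 116.3  60. ]
[454.7 117.7  55.8] [455.3 118.4  60. ] [452.7 118.   60. ]
[459.6 315.8  57.3] [460.7 317.   60. ] [457.4 314.4  60. ]
[510.64810493 215.87470395  60.        ] 197.71522867257573 108.30628543093967 -0.022408623385233566 -0.01974098376600123
tab top [512.78395749 278.08020855  87.5       ] [507.78718633 281.12077958  87.5       ] plate -y edge [511.79188497 216.9954721   65.5       ] [510.98878985 218.94651264  65.5       ]
```

Both views agree to within a few mm. The lamp unit centre is about (511,216) with yaw about -0.02, and the shutter is about 8–12 mm open. Next I move towards it with the fingers shut.

Request:
{"method": "send_rows", "body": {"moves": [[0,0,-0.3,0,0,0,-1],[0.33,-0.41,0,0,0,0,-1],[0.33,-0.41,0,0,0,0,-1],[0.33,-0.41,0,0,0,0,-1],[0.33,-0.41,0,0,0,0,-1],[0.33,-0.41,0,0,0,0,-1],[0.33,-0.41,0,0,0,0,-1],[0.33,-0.41,0,0,0,0,-1],[0.33,-0.41,0,0,0,0,-1]], "force": 40}}

```text
t: 1.27
ee_pos: [357.1, -172.7, 229.4]
tool_rot: [3.141, -0.0, 0.389]
ft_force: [0.3, -0.2, 0.1]
finger_gap: 0.1
```

Request:
{"method": "send_rows", "body": {"moves": [[0.37,-0.45,0,0,0,0,-1],[0.37,-0.45,0,0,0,0,-1],[0.37,-0.45,0,0,0,0,-1],[0.37,-0.45,0,0,0,0,-1],[0.37,-0.45,0,0,0,0,-1],[0.37,-0.45,0,0,0,0,-1],[0.37,-0.45,0,0,0,0,-1],[0.3,-0.4,0,0,0,0,-1]]}}

```text
t: 2.28
ee_pos: [489.6, 265.9, 229.2]
tool_rot: [3.141, 0.0, 0.391]
ft_force: [0.4, -0.3, 0.2]
finger_gap: -0.1
```

Request:
{"method": "send_rows", "body": {"moves": [[0,0,0,0,0,-0.058,-1],[0,0,0,0,0,-0.058,-1],[0,0,0,0,0,-0.058,-1],[0,0,0,0,0,-0.058,-1],[0,0,0,0,0,-0.058,-1],[0,0,0,0,0,-0.058,-1],[0,0,0,0,0,-0.058,-1],[0,0,0,0,0,-0.058,-1],[0,0,0,0,0,-0.058,-1],[0,0,0,0,0,-0.058,-1],[0,0,0,0,0,-0.058,-1],[0,0,0,0,0,-0.058,-1]]}}

```text
t: 3.78
ee_pos: [489.1, 263.6, 229.0]
tool_rot: [-3.141, -0.001, 2.582]
ft_force: [-0.5, -0.5, 0.6]
finger_gap: 0.0
```

Request:
{"method": "send_rows", "body": {"moves": [[0,0,0,0,0,-0.058,-1],[0,0,0,0,0,-0.058,-1],[0,0,0,0,0,-0.058,-1],[0,0,0,0,0,0,-1]]}}

```text
t: 4.28
ee_pos: [489.2, 263.6, 229.1]
tool_rot: [-3.141, -0.001, 3.121]
ft_force: [0.2, 0.9, -0.0]
finger_gap: 0.5
```

Run:
```python
from h import *
c=shot('wrist','w1.png');o=ctrl.observe()
print(o['t'],o['ee_pos'],o['tool_rot'],o['ft_force'],o['joint_pos'],c['position'])
```

```text
4.325 [489.22267908 263.67037464 229.16891542] [-3.14132663e+00 -5.62756352e-04  3.11986020e+00] [ 0.54290808 -0.44193315  0.355787  ] [ 4.15975130e-01  1.48462370e-01  1.76780449e+00 -2.56397829e-06
  1.22594825e+00 -1.13308795e+00] [412.18029307 265.72603198 404.13699848]
```

View pics/w1.png

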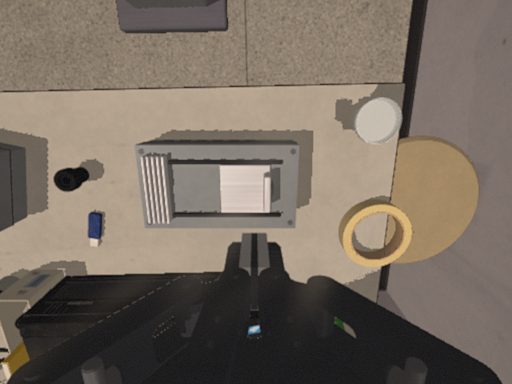

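The wrist view shows the unit with its fins at (157,188) on the left and the tab at (267,190) on the right. I'll enlarge it to pick corners.

Run:
```python
from h import *
a=load('w1.png')['pixels'][130:240,125:310,::-1]
cv2.imwrite('pics/w1z.png',cv2.resize(a,None,fx=4,fy=4,interpolation=cv2.INTER_CUBIC))
```

```text
(no output)
```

View pics/w1z.png

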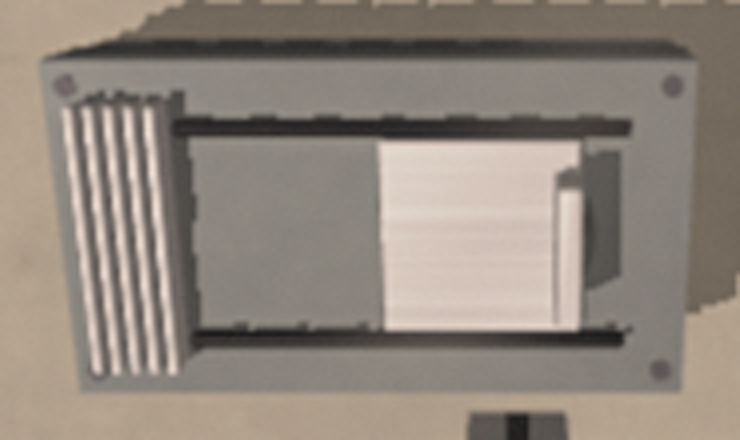

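Run:
```python
from h import *
w=load('w1.png');t=load('top0.png');s=load('scene0.png')
zw=lambda x,y:(125+(x+.5)/4-.5,130+(y+.5)/4-.5)
zt=lambda x,y:(170+(x+.5)/8-.5,190+(y+.5)/8-.5)
zs=lambda x,y:(185+(x+.5)/7-.5,205+(y+.5)/7-.5)
W=[(681,388),(80,388),(43,60),(697,60)]
T=[(125,73),(637,73),(637,352),(122,352)]
S=[(62,257),(475,50),(602,255),(178,470)]
P=[]
for a,b,c in zip(W,T,S):
    q=onz(w,*zw(*a),60);P.append(q)
    print(q.round(1),tri((w,*zw(*a)),(t,*zt(*b))).round(1))
P=np.array(P);c=P.mean(0);yd=(P[0]+P[3]-P[1]-P[2])/2;xd=(P[0]+P[1]-P[2]-P[3])/2
print(c,np.linalg.norm(yd),np.linalg.norm(xd),np.arctan2(-yd[0],yd[1]),np.arctan2(xd[1],xd[0]))
print('tab top',onz(w,*zw(570,258),87.5),'pl -y edge',onz(w,*zw(382,235),65.5), tri((w,*zw(382,235)),(t,*zt(377,212))),tri((w,*zw(570,258)),(t,*zt(213,212))))
print(proj(w,ctrl.observe()['ee_pos']))
```

```text
[569.2 317.1  60. ] [568.5 315.4  61.1]
[565.  117.4  60. ] [564.1 116.4  59.6]
[456.6 121.1  60. ] [456.2 118.8  55.2]
[460.7 319.4  60. ] [460.7 318.3  59.7]
[512.85241085 218.74536155  60.        ] 199.08451146781061 108.477111466458 -0.02087634804857634 -0.02794071790909639
tab top [514.14163969 279.31670622  87.5       ] pl -y edge [512.43208294 221.45576223  65.5       ] [513.25420033 219.0906745   58.44105906] [513.02338733 278.12697741  89.77838669]
[253.12911329 223.65627073]
```

The wrist estimate agrees with the other views. But the fingertip shows near row 235, while the TCP projects to row 223. I'll check where the fingertip really is before using it.

Run:
```python
from h import *
w=load('w1.png');s=shot('scene','s2.png');t=shot('top','t2.png')
o=ctrl.observe();p=o['ee_pos'];print(p,proj(s,p),proj(t,p))
def z(c,u,v,r,k):
    im=c['pixels'][:,:,::-1].copy()
    a=im[v-r:v+r,u-r:u+r];return cv2.resize(a,(400,400),interpolation=cv2.INTER_CUBIC)
cs=[]
for c in(w,s,t):
    u,v=proj(c,p);U,V=int(u),int(v);a=z(c,U,V,40,5);q=(int((u-U+40.5)*5),int((v-V+40.5)*5));cv2.drawMarker(a,q,(0,0,255),0,12,1)
    for d in((11,0),(-11,0)):
        uu,vv=proj(c,p+np.array([d[0],d[1],0]));cv2.circle(a,(int((uu-U+40.5)*5),int((vv-V+40.5)*5)),3,(0,255,0),1)
    cs.append(a)
cv2.imwrite('pics/tips.png',cv2.resize(np.hstack(cs),(798,266)) if 0 else np.vstack([np.hstack(cs[:2])]))
cv2.imwrite('pics/tips2.png',cs[2])
```

```text
[489.31534991 263.72108825 229.28192863] [216.05690999 229.24367271] [194.46466009 222.88759283]
```

View pics/tips.png

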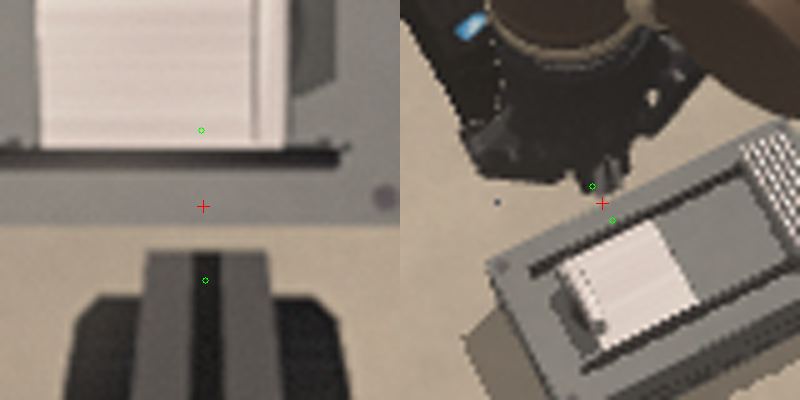

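View pics/s2.png

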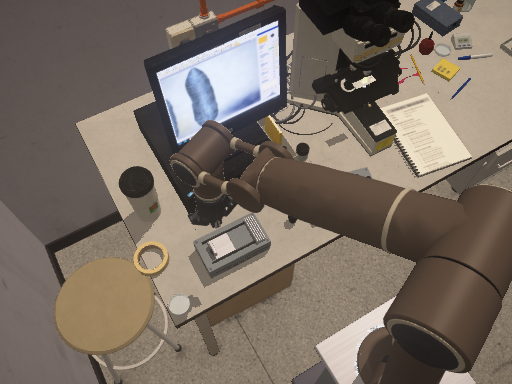

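The fingertip looks offset from the reported TCP, and these views can't tell whether it is higher or farther. I'll move over the free +y end of the case, look again, and touch down softly there to settle the height.

Request:
{"method": "send_rows", "body": {"moves": [[-0.23,0.41,0,0,0,0,-1],[0,0,0.5,0,0,0,-1],[0,0,0.5,0,0,0,-1],[0,0,0.2,0,0,0,-1],[0,0,0,0,0,0,-1]]}}

```text
t: 5.05
ee_pos: [512.2, 303.8, 108.1]
tool_rot: [-3.14, -0.003, 3.122]
ft_force: [0.4, -0.5, -0.6]
finger_gap: 0.3
```

Run:
```python
from h import *
o=ctrl.observe();p=o['ee_pos'];print(o['t'],p,o['tool_rot'],o['ft_force'])
cs=[]
for n in('wrist','scene'):
    c=shot(n,n+'3.png');u,v=proj(c,p);U,V=int(u),int(v);print(n,u,v,c['position'])
    a=c['pixels'][V-40:V+40,U-40:U+40,::-1];a=cv2.resize(a,(400,400),interpolation=cv2.INTER_CUBIC)
    cv2.drawMarker(a,(int((u-U+40.5)*5),int((v-V+40.5)*5)),(0,0,255),0,12,1);cs.append(a)
cv2.imwrite('pics/tips3.png',np.hstack(cs))
```

```text
5.05 [512.17621105 303.75597958 108.10499497] [-3.14004994e+00 -2.93926102e-03  3.12223772e+00] [ 0.40577606 -0.50720384 -0.6103068 ]
wrist 253.10263152003495 223.58383105727447 [435.57148818 305.93680528 283.30376214]
scene 202.8619339084005 247.7679149239667 [ -25.47325297  434.68523182 1364.93402699]
```

View pics/tips3.png

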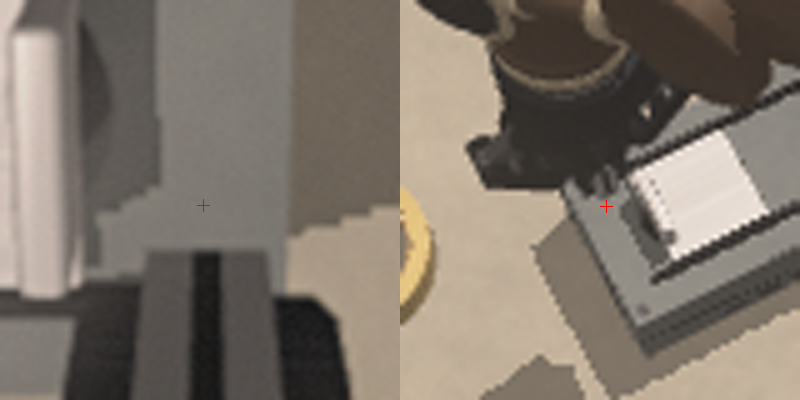

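View pics/wrist3.png

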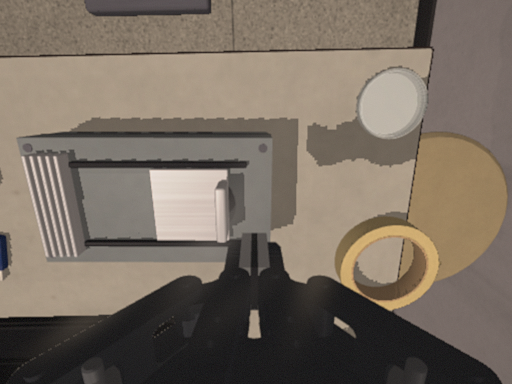

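Request:
{"method": "send_rows", "body": {"moves": [[0,0,0.25,0,0,0,-1],[0,0,0.15,0,0,0,-1],[0,0,0.03,0,0,0,-1],[0,0,0.0,0,0,0,-1]]}}

```text
t: 5.65
ee_pos: [513.8, 304.6, 67.2]
tool_rot: [3.141, 0.001, 3.123]
ft_force: [1.0, -0.6, -0.5]
finger_gap: 0.3
```

Request:
{"method": "send_rows", "body": {"moves": [[0,0,0.03,0,0,0,-1],[0,0,0,0,0,0,-1]]}}

```text
t: 5.9
ee_pos: [513.4, 304.5, 63.8]
tool_rot: [3.141, 0.0, 3.123]
ft_force: [-1.0, 0.5, 0.1]
finger_gap: 0.4
```

Request:
{"method": "send_rows", "body": {"moves": [[0,0,0.03,0,0,0,-1],[0,0,0,0,0,0,-1]]}}

```text
t: 6.15
ee_pos: [513.0, 304.3, 60.2]
tool_rot: [-3.141, -0.0, 3.123]
ft_force: [-0.2, -0.6, 0.4]
finger_gap: -0.3
```

Request:
{"method": "send_rows", "body": {"moves": [[0,0,0.02,0,0,0,-1],[0,0,0,0,0,0,-1]]}}

```text
t: 6.4
ee_pos: [513.0, 304.2, 58.2]
tool_rot: [-3.141, -0.0, 3.123]
ft_force: [0.2, -0.7, 0.5]
finger_gap: -0.1
```

Run:
```python
from h import *
o=ctrl.observe();p=o['ee_pos'];print(o['t'],p,o['tool_rot'],o['ft_force'])
cs=[]
for n in('wrist','scene'):
    c=shot(n,n+'4.png');u,v=proj(c,p);U,V=int(u),int(v);print(n,u,v,c['position'])
    a=c['pixels'][V-40:V+40,U-40:U+40,::-1];a=cv2.resize(a,(400,400),interpolation=cv2.INTER_CUBIC)
    cv2.drawMarker(a,(int((u-U+40.5)*5),int((v-V+40.5)*5)),(0,0,255),0,12,1);cs.append(a)
cv2.imwrite('pics/tips4.png',np.hstack(cs))
```

```text
6.4 [513.04474452 304.24262446  58.2320257 ] [-3.14139657e+00 -4.20173841e-04  3.12295778e+00] [ 0.22249825 -0.73601739  0.54162533]
wrist 253.08829094421932 223.56191087844988 [435.99411263 306.14669302 233.24426649]
scene 204.3142972340583 254.37577291340165 [ -25.47325297  434.68523182 1364.93402699]
```

View pics/tips4.png

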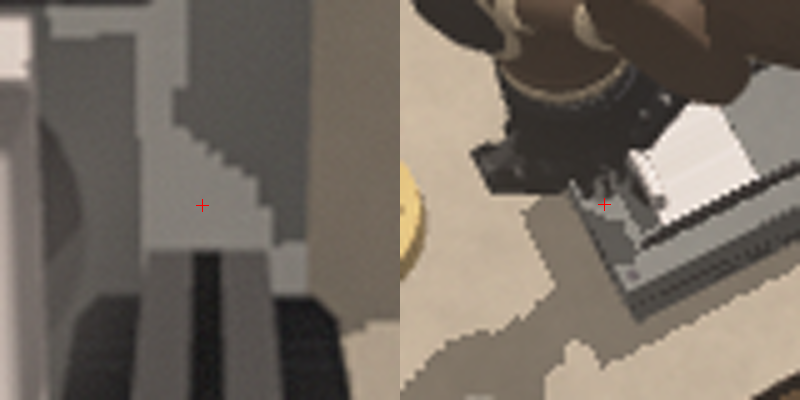

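No contact at 58 mm, so the real tip is higher than the reported TCP. I'll carry on down in small steps.

Request:
{"method": "send_rows", "body": {"moves": [[0,0,0.03,0,0,0,-1],[0,0,0,0,0,0,-1]]}}

```text
t: 6.75
ee_pos: [512.9, 304.2, 55.1]
tool_rot: [-3.141, -0.001, 3.123]
ft_force: [-0.3, 0.1, -0.5]
finger_gap: -0.0
```

Request:
{"method": "send_rows", "body": {"moves": [[0,0,0.03,0,0,0,-1],[0,0,0,0,0,0,-1]]}}

```text
t: 7.0
ee_pos: [512.9, 304.2, 52.1]
tool_rot: [-3.141, -0.001, 3.123]
ft_force: [-1.1, -0.5, 0.1]
finger_gap: 0.0
```

Request:
{"method": "send_rows", "body": {"moves": [[0,0,0.03,0,0,0,-1],[0,0,0,0,0,0,-1]]}}

```text
t: 7.25
ee_pos: [512.9, 304.2, 49.1]
tool_rot: [-3.141, -0.001, 3.123]
ft_force: [-0.7, 0.8, 0.0]
finger_gap: 0.2
```

Request:
{"method": "send_rows", "body": {"moves": [[0,0,0.03,0,0,0,-1],[0,0,0,0,0,0,-1]]}}

```text
t: 7.5
ee_pos: [512.9, 304.2, 46.1]
tool_rot: [-3.141, -0.001, 3.123]
ft_force: [0.1, -0.5, -0.6]
finger_gap: 0.1
```

Run:
```python
from h import *
o=ctrl.observe();p=o['ee_pos'];print(o['t'],p,o['tool_rot'],o['ft_force'])
cs=[]
for n in('wrist','scene'):
    c=shot(n,n+'5.png');u,v=proj(c,p);U,V=int(u),int(v)
    a=c['pixels'][V-40:V+40,U-40:U+40,::-1];a=cv2.resize(a,(400,400),interpolation=cv2.INTER_CUBIC)
    cv2.drawMarker(a,(int((u-U+40.5)*5),int((v-V+40.5)*5)),(0,0,255),0,12,1);cs.append(a)
cv2.imwrite('pics/tips5.png',np.hstack(cs))
```

```text
7.5 [512.93749312 304.19459075  46.13735717] [-3.14131051e+00 -6.12175985e-04  3.12291794e+00] [ 0.13225201 -0.48519513 -0.58812991]
```

View pics/tips5.png

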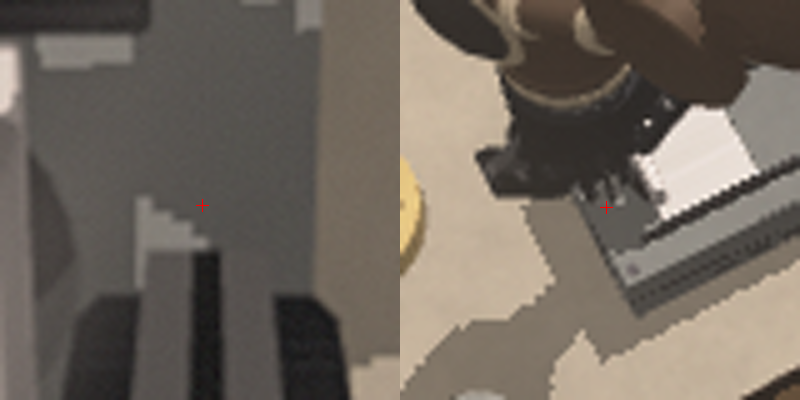

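View pics/wrist5.png

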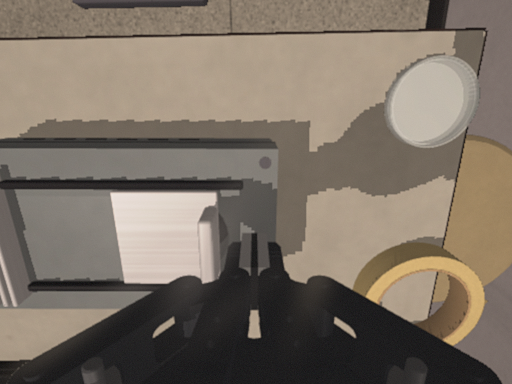

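Request:
{"method": "send_rows", "body": {"moves": [[0,0,0.02,0,0,0,-1],[0,0,0,0,0,0,-1]]}}

```text
t: 7.85
ee_pos: [513.1, 304.2, 44.3]
tool_rot: [-3.141, -0.0, 3.123]
ft_force: [0.4, -0.3, -0.0]
finger_gap: 0.2
```

Request:
{"method": "send_rows", "body": {"moves": [[0,0,0.02,0,0,0,-1],[0,0,0,0,0,0,-1]]}}

```text
t: 8.1
ee_pos: [513.0, 304.2, 42.2]
tool_rot: [-3.141, -0.0, 3.123]
ft_force: [0.9, -0.1, -0.3]
finger_gap: 0.1
```

Request:
{"method": "send_rows", "body": {"moves": [[0,0,0.02,0,0,0,-1],[0,0,0,0,0,0,-1]]}}

```text
t: 8.35
ee_pos: [513.0, 304.3, 40.3]
tool_rot: [-3.141, -0.0, 3.123]
ft_force: [-0.4, -0.3, 0.2]
finger_gap: 0.0
```

Request:
{"method": "send_rows", "body": {"moves": [[0,0,0.015,0,0,0,-1],[0,0,0,0,0,0,-1]]}}

```text
t: 8.6
ee_pos: [513.1, 304.3, 38.8]
tool_rot: [-3.141, -0.0, 3.123]
ft_force: [0.8, -0.5, -0.3]
finger_gap: -0.5
```

Request:
{"method": "send_rows", "body": {"moves": [[0,0,0.015,0,0,0,-1],[0,0,0,0,0,0,-1]]}}

```text
t: 8.85
ee_pos: [513.1, 304.3, 37.3]
tool_rot: [-3.141, -0.0, 3.123]
ft_force: [1.7, -0.0, -0.3]
finger_gap: 0.1
```

Run:
```python
from h import *
o=ctrl.observe();p=o['ee_pos'];print(o['t'],p,o['tool_rot'],o['ft_force'])
cs=[]
for n in('wrist','scene'):
    c=shot(n,n+'6.png');u,v=proj(c,p);U,V=int(u),int(v)
    a=c['pixels'][V-40:V+40,U-40:U+40,::-1];a=cv2.resize(a,(400,400),interpolation=cv2.INTER_CUBIC)
    cv2.drawMarker(a,(int((u-U+40.5)*5),int((v-V+40.5)*5)),(0,0,255),0,12,1);cs.append(a)
cv2.imwrite('pics/tips6.png',np.hstack(cs))
```

```text
8.85 [513.05286136 304.25884641  37.28284978] [-3.14143303e+00 -3.47448078e-04  3.12298180e+00] [ 1.70566142 -0.01101926 -0.26036901]
```

View pics/tips6.png

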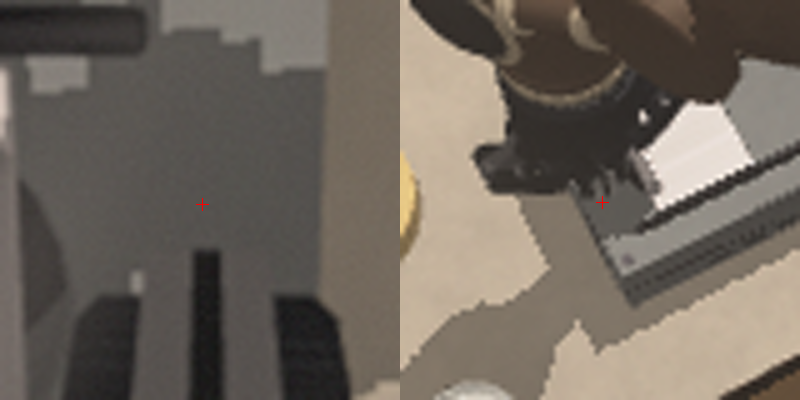

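Request:
{"method": "send_rows", "body": {"moves": [[0,0,0.015,0,0,0,-1],[0,0,0,0,0,0,-1]]}}

```text
t: 9.2
ee_pos: [513.1, 304.3, 35.8]
tool_rot: [-3.141, -0.0, 3.123]
ft_force: [0.2, -0.2, 0.2]
finger_gap: 0.0
```

Request:
{"method": "send_rows", "body": {"moves": [[0,0,0.015,0,0,0,-1],[0,0,0,0,0,0,-1]]}}

```text
t: 9.45
ee_pos: [513.0, 304.3, 34.3]
tool_rot: [-3.141, -0.0, 3.123]
ft_force: [0.0, -0.2, 0.8]
finger_gap: -0.1
```

Run:
```python
from h import *
print(ctrl.tcp_to_grasp,[a for a in dir(ctrl) if a[0]!='_'])
o=ctrl.observe();p=o['ee_pos'];print(o['t'],p,o['tool_rot'],o['ft_force'])
c=shot('wrist','w7.png')
cv2.imwrite('pics/w7z.png',cv2.resize(c['pixels'][180:310,150:350,::-1],None,fx=4,fy=4,interpolation=cv2.INTER_CUBIC))
```

```text
18.700000000000003 ['PlanningError', 'finish_job', 'observe', 'read_camera', 'tcp_to_grasp']
9.45 [513.04639759 304.25933541  34.28277835] [-3.14144031e+00 -3.40625048e-04  3.12294186e+00] [ 0.00656    -0.20984882  0.8239596 ]
```

View pics/w7z.png

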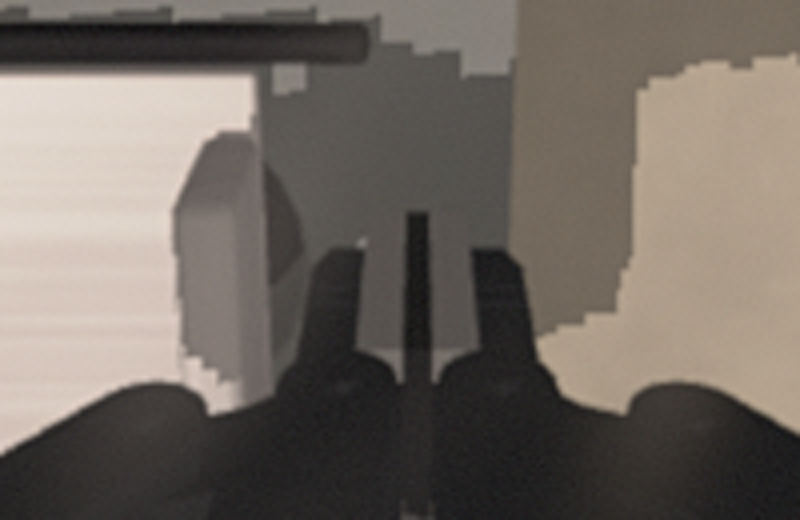

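Request:
{"method": "send_rows", "body": {"moves": [[0,0,0.015,0,0,0,-1],[0,0,0,0,0,0,-1]]}}

```text
t: 9.75
ee_pos: [513.1, 304.3, 32.8]
tool_rot: [-3.141, -0.0, 3.123]
ft_force: [-0.4, -0.5, -0.7]
finger_gap: 0.3
```

Request:
{"method": "send_rows", "body": {"moves": [[0,0,0.015,0,0,0,-1],[0,0,0,0,0,0,-1]]}}

```text
t: 10.0
ee_pos: [513.1, 304.3, 31.3]
tool_rot: [-3.141, -0.0, 3.123]
ft_force: [0.5, -0.3, -0.1]
finger_gap: 0.2
```

Run:
```python
from h import *
o=ctrl.observe();p=o['ee_pos'];print(o['t'],p,o['ft_force'],o['wrist_torque'],o['joint_efforts'])
c=shot('scene','s8.png')
cv2.imwrite('pics/s8z.png',cv2.resize(c['pixels'][205:285,170:270,::-1],None,fx=7,fy=7,interpolation=cv2.INTER_CUBIC))
c=shot('wrist','w8.png')
cv2.imwrite('pics/w8z.png',cv2.resize(c['pixels'][180:310,150:350,::-1],None,fx=4,fy=4,interpolation=cv2.INTER_CUBIC))
```

```text
10.0 [513.06612769 304.27762934  31.3115509 ] [ 0.50712218 -0.26968151 -0.073275  ] [-0.00247096  0.02397661 -0.00965172] [-4.92019375e-03 -4.23823464e+01 -2.21334296e+01 -4.45382357e-04
 -9.42763552e-03 -1.27117542e-05]
```

View pics/s8z.png

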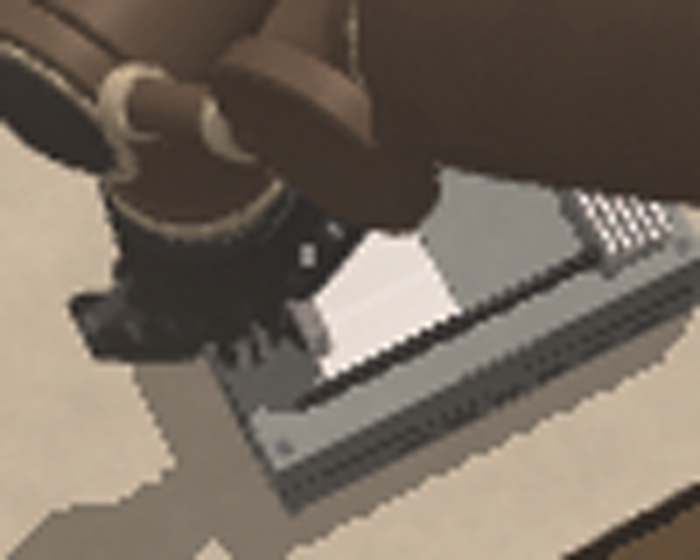

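View pics/w8z.png

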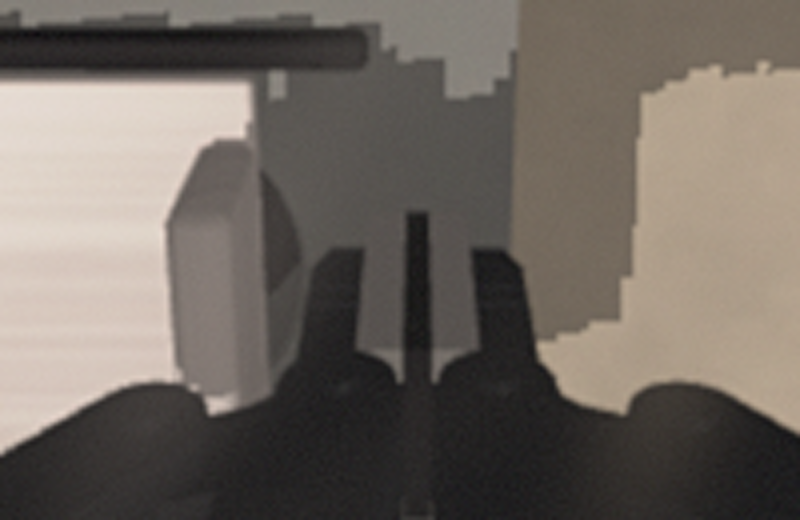

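Run:
```python
from h import *
w=load('w1.png')
for f,p,b in(('s2.png',[489.3,263.7,229.2],(600,193)),('scene3.png',[512.2,303.8,108.1],(603,192))):
    s=load(f);w=load('w1.png' if f=='s2.png' else 'wrist3.png')
    u,v=proj(s,p);U,V=int(u),int(v)
    su,sv=U-40+(b[0]-400+.5)/5-.5,V-40+(b[1]+.5)/5-.5
    for wv in (233,240):
        q=tri((w,254,wv),(s,su,sv)); print(f,(su,sv),wv,q-p, proj(s,q),proj(w,q))
for f in('s2.png','scene3.png','s8.png'):
    s=load(f)['pixels'];
    y,x={'s2.png':(205,190),'scene3.png':(225,180),'s8.png':(235,180)}[f]
    cv2.imwrite('pics/z_'+f,cv2.resize(s[y:y+45,x:x+60,::-1],None,fx=10,fy=10,interpolation=cv2.INTER_NEAREST))
```

```text
s2.png (215.6, 227.2) 233 [-0.88098954  0.60043822 15.3328697 ] [215.55843552 227.08016962] [254.06026146 232.47846008]
s2.png (215.6, 227.2) 240 [-3.32105392  1.29336904 25.29223772] [215.4565512  226.27209919] [255.17473904 236.06916739]
scene3.png (202.2, 245.0) 233 [-0.8280084   0.19963477 18.6581676 ] [202.23482806 245.39577939] [253.36578074 234.68962803]
scene3.png (202.2, 245.0) 240 [-6.29070212  1.08329813 35.22502685] [202.23325358 244.74334059] [254.69713461 238.91534919]
```

View pics/z_s2.png

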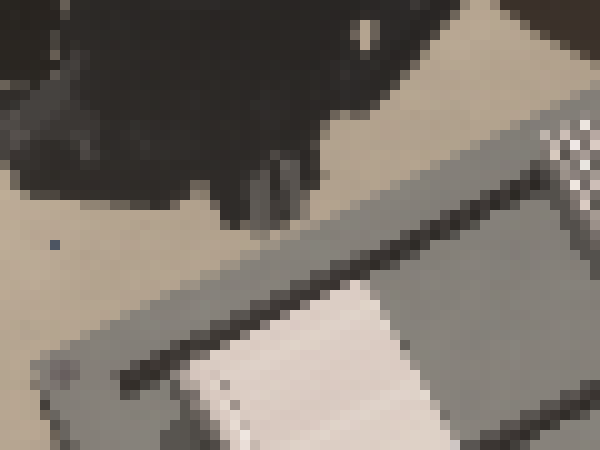

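View pics/z_s8.png

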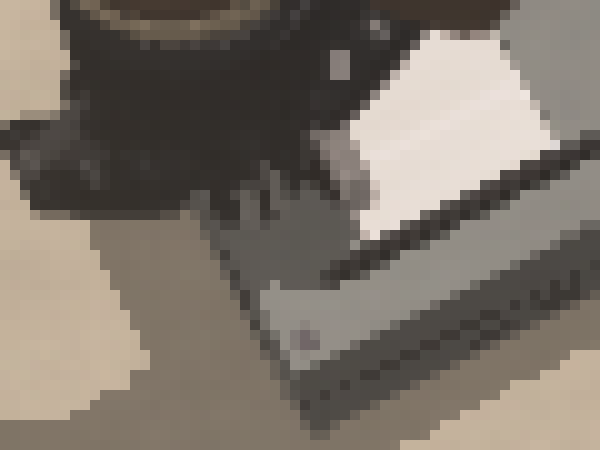

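Rough triangulation puts the visible tip 15–35 mm above the reported TCP, so I'll continue the descent, 3 mm further from the tab.

Request:
{"method": "send_rows", "body": {"moves": [[0,0.03,0.02,0,0,0,-1],[0,0,0,0,0,0,-1]]}}

```text
t: 10.35
ee_pos: [513.2, 307.5, 29.3]
tool_rot: [-3.142, -0.0, 3.123]
ft_force: [-0.6, 0.7, 1.1]
finger_gap: -0.1
```

Request:
{"method": "send_rows", "body": {"moves": [[0,0,0.02,0,0,0,-1],[0,0,0,0,0,0,-1]]}}

```text
t: 10.6
ee_pos: [513.5, 307.6, 28.3]
tool_rot: [3.141, 0.0, 3.123]
ft_force: [-1.4, -0.7, 4.7]
finger_gap: 0.0
```

Request:
{"method": "send_rows", "body": {"moves": [[0,0,0.02,0,0,0,-1],[0,0,0,0,0,0,-1]]}}

```text
t: 10.85
ee_pos: [513.5, 307.6, 28.2]
tool_rot: [-3.141, -0.0, 3.123]
ft_force: [-5.1, -2.5, 15.4]
finger_gap: 0.1
```

Contact came at a reported z of about 28.6, against a case top at 60. So the real fingertip is about 31 mm above the reported TCP, and I'll use that offset. I'll lift and turn 90° so the wide jaw linkage lies along the unit's x, clear of the tab.

Request:
{"method": "send_rows", "body": {"moves": [[0,0,-0.3,0,0,0,-1],[0,0,-0.4,0,0,0.0556,-1],[0,0,0,0,0,0.0556,-1],[0,0,0,0,0,0.0556,-1],[0,0,0,0,0,0.0556,-1],[0,0,0,0,0,0.0556,-1],[0,0,0,0,0,0.0556,-1],[0,0,0,0,0,0.0556,-1],[0,0,0,0,0,0.0556,-1],[0,0,0,0,0,0.0556,-1],[0,0,0,0,0,0,-1]]}}

```text
t: 12.22
ee_pos: [513.2, 307.2, 95.2]
tool_rot: [-3.141, 0.0, 1.553]
ft_force: [-0.4, -0.5, -0.2]
finger_gap: 0.2
```

Run:
```python
from h import *
o=ctrl.observe();p=o['ee_pos'];print(o['t'],p,o['tool_rot'],o['ft_force'])
c=shot('wrist','w9.png');print(c['position'],proj(c,p),proj(c,p+np.array([0,0,31])))
s=shot('scene','s9.png');print(proj(s,p+[0,0,31]))
cv2.imwrite('pics/s9z.png',cv2.resize(s['pixels'][200:290,165:275,::-1],None,fx=6,fy=6,interpolation=cv2.INTER_CUBIC))
```

```text
12.225 [513.17681134 307.24852773  95.20698626] [-3.14142160e+00  1.21973659e-04  1.55293683e+00] [-0.40862739 -0.47615317 -0.22711013]
[514.96179313 385.18019464 270.14597746] [253.48358849 224.7323185 ] [253.37324909 247.01309279]
[200.90545134 245.49751032]
```

View pics/w9.png

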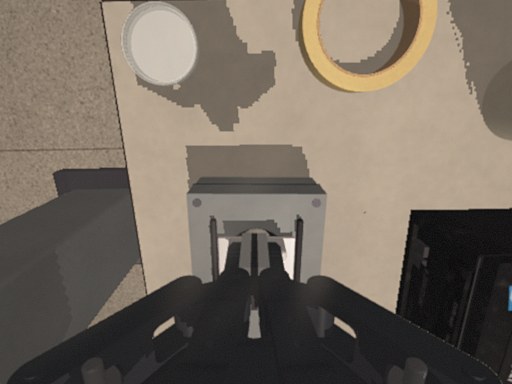

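View pics/s9z.png

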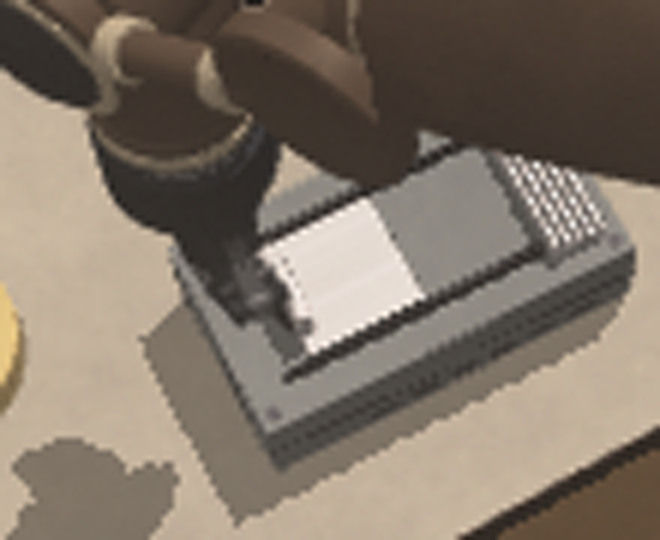

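The wrist view from the +y end is as intended, with the tool centred between the ribs (u 210–300). I'll go down behind the tab, then push towards -y.

Request:
{"method": "send_rows", "body": {"moves": [[0,0,0.3,0,0,0,-1],[0,0,0.28,0,0,0,-1],[0,0,0,0,0,0,-1],[-0.1,0,0,0,0,0,-1],[-0.05,0,0,0,0,0,-1],[0,0,0,0,0,0,-1]]}}

```text
t: 13.08
ee_pos: [513.9, 292.1, 38.7]
tool_rot: [3.14, -0.001, 1.55]
ft_force: [-0.8, 0.0, 0.1]
finger_gap: -0.2
```

Request:
{"method": "send_rows", "body": {"moves": [[-0.06,0,0,0,0,0,-1],[-0.06,0,0,0,0,0,-1],[-0.06,0,0,0,0,0,-1],[0,0,0,0,0,0,-1]]}}

```text
t: 13.58
ee_pos: [512.3, 273.4, 37.3]
tool_rot: [-3.141, 0.001, 1.551]
ft_force: [-0.4, 0.7, 0.3]
finger_gap: 0.2
```

Run:
```python
from h import *
o=ctrl.observe();p=o['ee_pos'];print(o['t'],p,o['tool_rot'],o['ft_force'])
s=shot('scene','s10.png');t=shot('top','t10.png')
cv2.imwrite('pics/s10z.png',cv2.resize(s['pixels'][200:290,165:275,::-1],None,fx=6,fy=6,interpolation=cv2.INTER_CUBIC))
c=shot('wrist','w10.png')
```

```text
13.575 [512.27208863 273.42779422  37.26958397] [-3.14075008e+00  8.89572958e-04  1.55050357e+00] [-0.40502819  0.74203421  0.29105803]
```

View pics/s10z.png

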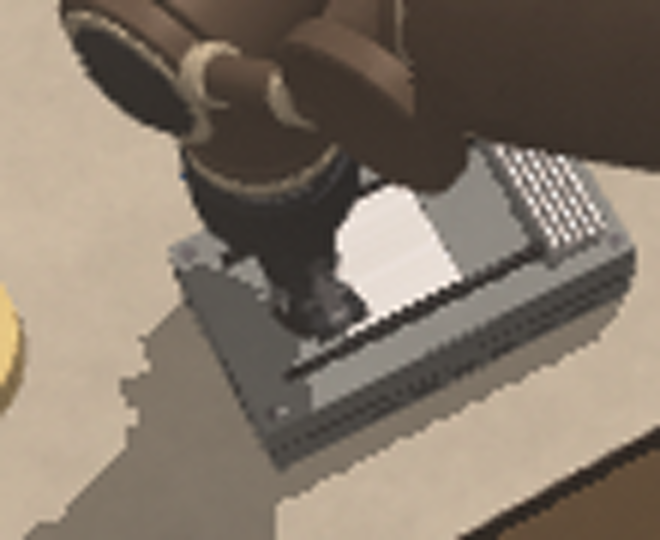

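View pics/w10.png

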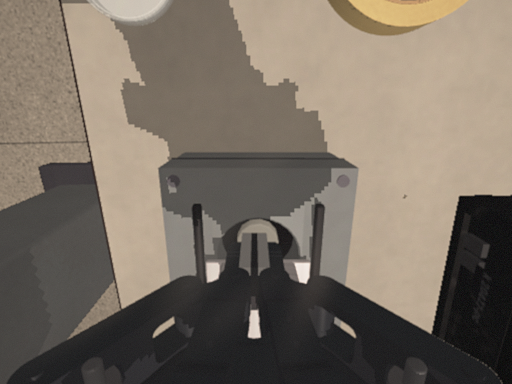

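The shutter is moving and the unit stays put. The key's edge is now visible at about (258,228). Continuing.

Request:
{"method": "send_rows", "body": {"moves": [[-0.06,0,0,0,0,0,-1],[-0.06,0,0,0,0,0,-1],[-0.06,0,0,0,0,0,-1],[-0.06,0,0,0,0,0,-1],[-0.06,0,0,0,0,0,-1],[-0.03,0,0,0,0,0,-1],[0,0,0,0,0,0,-1]]}}

```text
t: 14.6
ee_pos: [512.3, 240.9, 37.7]
tool_rot: [3.141, 0.0, 1.551]
ft_force: [0.1, -0.6, 0.4]
finger_gap: 0.0
```

Request:
{"method": "send_rows", "body": {"moves": [[-0.03,0,0,0,0,0,-1],[-0.02,0,0,0,0,0,-1],[0,0,0,0,0,0,-1]]}}

```text
t: 14.98
ee_pos: [512.2, 236.3, 37.7]
tool_rot: [3.141, 0.0, 1.551]
ft_force: [-0.6, -0.2, -0.1]
finger_gap: -0.0
```

Request:
{"method": "send_rows", "body": {"moves": [[-0.02,0,0,0,0,0,-1],[0,0,0,0,0,0,-1]]}}

```text
t: 15.22
ee_pos: [512.2, 234.7, 37.7]
tool_rot: [3.141, -0.001, 1.551]
ft_force: [0.4, 2.1, 0.1]
finger_gap: -0.1
```

Request:
{"method": "send_rows", "body": {"moves": [[-0.02,0,0,0,0,0,-1],[0,0,0,0,0,0,-1]]}}

```text
t: 15.48
ee_pos: [512.3, 234.7, 37.8]
tool_rot: [3.14, -0.004, 1.549]
ft_force: [0.1, 9.2, -0.7]
finger_gap: -0.2
```

Request:
{"method": "send_rows", "body": {"moves": [[-0.015,0,0,0,0,0,-1],[0,0,0,0,0,0,-1]]}}

```text
t: 15.72
ee_pos: [512.3, 234.7, 37.9]
tool_rot: [3.14, -0.007, 1.549]
ft_force: [1.0, 11.9, -1.8]
finger_gap: -0.1
```

Run:
```python
from h import *
o=ctrl.observe();p=o['ee_pos'];print(o['t'],p,o['ft_force'])
s=shot('scene','s11.png')
cv2.imwrite('pics/s11z.png',cv2.resize(s['pixels'][200:290,165:275,::-1],None,fx=6,fy=6,interpolation=cv2.INTER_CUBIC))
c=shot('wrist','w11.png')
```

```text
15.725 [512.31005676 234.67970072  37.91288804] [ 1.03323958 11.91903672 -1.8416652 ]
```

View pics/s11z.png

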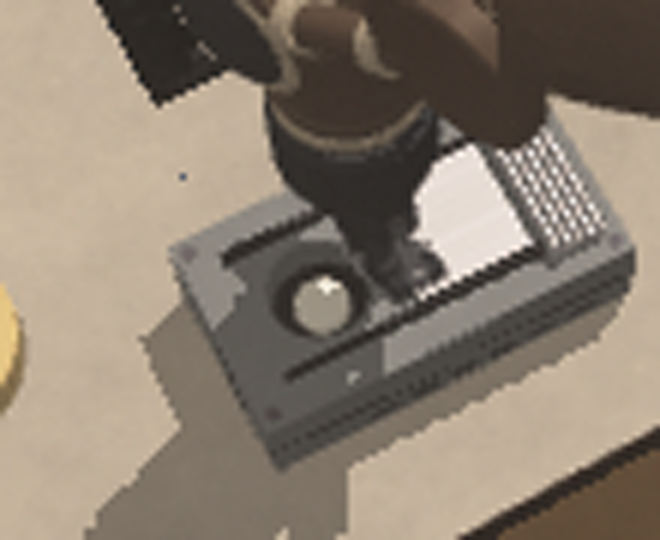

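View pics/w11.png

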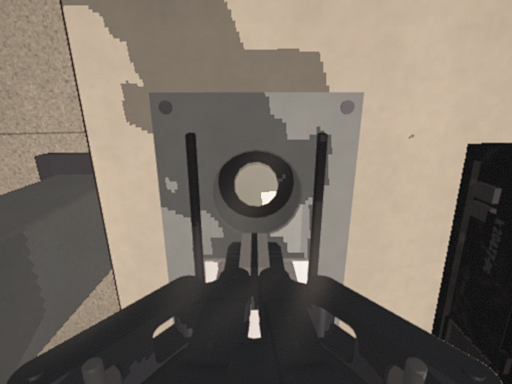

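The shutter is at its stop (12 N) and the well is fully uncovered. Its mouth centre is at about (259,192) and the key at (257,184) in the wrist view. Now I measure both.

Run:
```python
from h import *
w=load('w11.png');s=load('s11.png')
zs=lambda x,y:(165+(x+.5)/6-.5,200+(y+.5)/6-.5)
print('mouth',onz(w,258,192.5,60),onz(s,*zs(320,297),60))
print('key',onz(w,257,184,42),onz(s,*zs(323,303),42),tri((w,257,184),(s,*zs(323,303))))
print('corners',onz(w,150,93,60),onz(w,363,93,60))
cv2.imwrite('pics/w11z.png',cv2.resize(w['pixels'][140:250,190:330,::-1],None,fx=5,fy=5,interpolation=cv2.INTER_CUBIC))
```

```text
mouth [515.58595937 264.16023889  60.        ] [507.24022576 262.92530021  60.        ]
key [515.23384421 264.22879149  42.        ] [511.0534375  260.75945037  42.        ] [515.61149368 259.99877192  29.8129634 ]
corners [461.17410709 318.76926128  60.        ] [570.40834431 316.37339705  60.        ]
```

View pics/w11z.png

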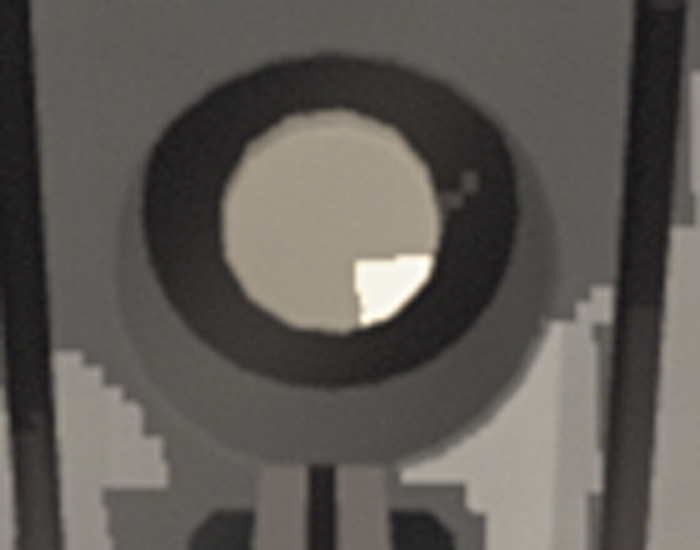

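Request:
{"method": "send_rows", "body": {"moves": [[0.05,0,0,0,0,0,-1],[0,0,-0.12,0,0,0,-1],[0.2,0.01,0,0,0,0,-1],[0.09,0,0,0,0,0,-1],[0,0,0,0,0,0,-1],[0,0,0,0,0,0,-1]]}}

```text
t: 16.58
ee_pos: [513.0, 264.7, 49.1]
tool_rot: [-3.141, 0.001, 1.551]
ft_force: [-0.3, -0.5, 0.7]
finger_gap: -0.2
```

Run:
```python
from h import *
o=ctrl.observe();p=o['ee_pos'];print(o['t'],p,o['tool_rot'],o['ft_force'])
w=shot('wrist','w12.png');s=shot('scene','s12.png')
cv2.imwrite('pics/s12z.png',cv2.resize(s['pixels'][200:290,165:275,::-1],None,fx=6,fy=6,interpolation=cv2.INTER_CUBIC))
cv2.imwrite('pics/w12z.png',cv2.resize(w['pixels'][160:270,180:330,::-1],None,fx=5,fy=5,interpolation=cv2.INTER_CUBIC))
```

```text
16.575 [512.96948302 264.67527558  49.09611632] [-3.14076895e+00  6.76261729e-04  1.55142882e+00] [-0.32993625 -0.51472478  0.74082466]
```

View pics/s12z.png

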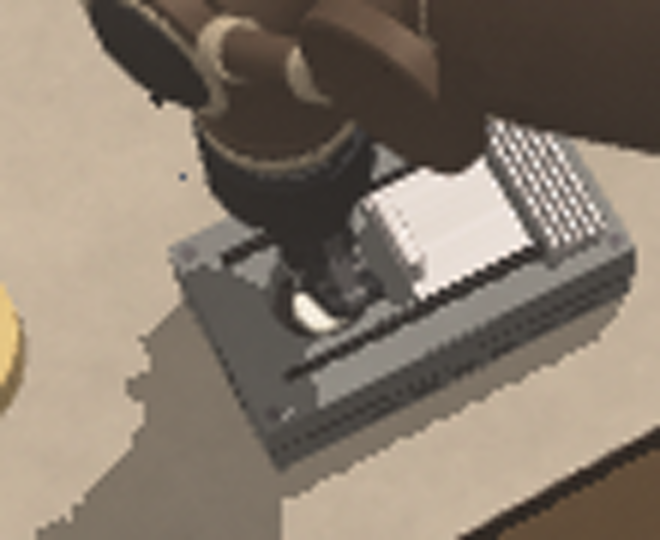

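View pics/w12z.png

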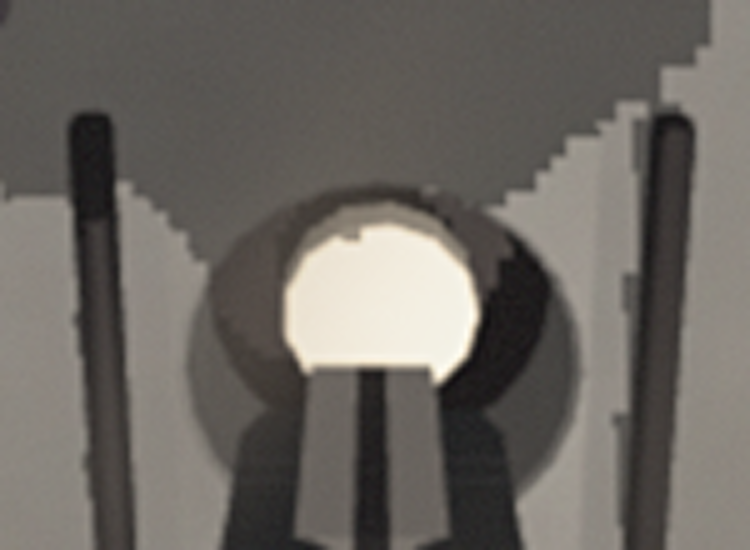

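The tip is over the key to within about 1.5 mm. Descending into the well.

Request:
{"method": "send_rows", "body": {"moves": [[0,0.01,0.15,0,0,0,-1],[0,0,0.1,0,0,0,-1],[0,0,0.06,0,0,0,-1],[0,0,0.0,0,0,0,-1]]}}

```text
t: 17.18
ee_pos: [513.6, 264.4, 17.4]
tool_rot: [-3.14, 0.001, 1.551]
ft_force: [0.1, -0.2, 0.6]
finger_gap: 0.2
```

Request:
{"method": "send_rows", "body": {"moves": [[0,0,0.04,0,0,0,-1],[0,0,0.03,0,0,0,-1],[0,0,0,0,0,0,-1]]}}

```text
t: 17.55
ee_pos: [514.3, 264.8, 11.3]
tool_rot: [-3.141, 0.0, 1.551]
ft_force: [0.5, -0.2, 0.3]
finger_gap: 0.3
```

Request:
{"method": "send_rows", "body": {"moves": [[0,0,0.02,0,0,0,-1],[0,0,0,0,0,0,-1]]}}

```text
t: 17.8
ee_pos: [514.8, 265.0, 9.8]
tool_rot: [3.141, -0.0, 1.551]
ft_force: [-0.9, 0.7, 1.9]
finger_gap: -0.2
```

Request:
{"method": "send_rows", "body": {"moves": [[0,0,0.02,0,0,0,-1],[0,0,0.02,0,0,0,-1],[0,0,0,0,0,0,-1]]}}

```text
t: 18.18
ee_pos: [514.8, 265.0, 5.8]
tool_rot: [3.141, -0.0, 1.551]
ft_force: [-0.4, -0.9, 4.2]
finger_gap: -0.2
```

Request:
{"method": "send_rows", "body": {"moves": [[0,0,0.02,0,0,0,-1],[0,0,0,0,0,0,-1]]}}

```text
t: 18.42
ee_pos: [514.8, 265.0, 4.2]
tool_rot: [3.141, -0.0, 1.551]
ft_force: [-1.4, -0.9, 7.1]
finger_gap: 0.1
```

Request:
{"method": "send_rows", "body": {"moves": [[0,0,0.015,0,0,0,-1],[0,0,0,0,0,0,-1]]}}

```text
t: 18.68
ee_pos: [514.8, 265.0, 4.1]
tool_rot: [3.142, 0.0, 1.551]
ft_force: [-3.7, -2.0, 15.2]
finger_gap: -0.3
```

The key bottomed: 6 mm of travel with the force rising to 15 N, well above the spring. I'll lift out, go over the tab and come down on its -y side.

Request:
{"method": "send_rows", "body": {"moves": [[0,0,-0.1,0,0,0,-1],[0,0,-0.3,0,0,0,-1],[0,0,-0.3,0,0,0,-1],[0,0,0,0,0,0,-1],[-0.35,-0.01,0,0,0,0,-1],[-0.32,-0.01,0,0,0,0,-1],[0,0,0,0,0,0,-1],[0,0,0,0,0,0,-1]]}}

```text
t: 19.68
ee_pos: [510.5, 197.9, 70.9]
tool_rot: [-3.14, 0.0, 1.55]
ft_force: [0.6, -0.3, 0.2]
finger_gap: -0.3
```

Run:
```python
from h import *
o=ctrl.observe();p=o['ee_pos'];print(o['t'],p,o['tool_rot'],o['ft_force'])
w=shot('wrist','w13.png');s=shot('scene','s13.png')
cv2.imwrite('pics/s13z.png',cv2.resize(s['pixels'][200:290,165:275,::-1],None,fx=6,fy=6,interpolation=cv2.INTER_CUBIC))
```

```text
19.675 [510.46060107 197.90981649  70.87555588] [-3.14006920e+00  3.53157007e-05  1.55030925e+00] [ 0.57628088 -0.3144153   0.19137565]
```

View pics/s13z.png

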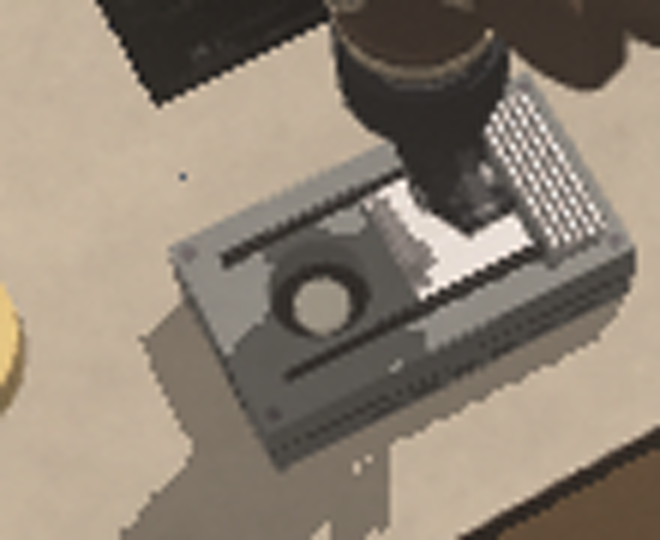

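View pics/w13.png

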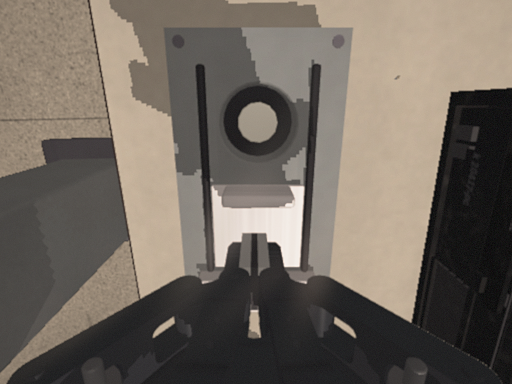

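The key is up, the shutter still open, and the tip is on the -y side of the tab. I'll go down over the plate and push it closed.

Request:
{"method": "send_rows", "body": {"moves": [[0,0.01,0.18,0,0,0,-1],[0,0,0.1,0,0,0,-1],[0,0,0,0,0,0,-1],[0.05,0,0,0,0,0,-1],[0.05,0,0,0,0,0,-1],[0.06,0,0,0,0,0,-1],[0.06,0,0,0,0,0,-1],[0,0,0,0,0,0,-1]]}}

```text
t: 20.78
ee_pos: [512.7, 220.7, 44.3]
tool_rot: [3.141, -0.001, 1.551]
ft_force: [-0.3, -0.3, -0.3]
finger_gap: -0.2
```

Request:
{"method": "send_rows", "body": {"moves": [[0.06,0,0,0,0,0,-1],[0.06,0,0,0,0,0,-1],[0.06,0,0,0,0,0,-1],[0.06,0,0,0,0,0,-1],[0.06,0,0,0,0,0,-1],[0.06,0,0,0,0,0,-1],[0,0,0,0,0,0,-1]]}}

```text
t: 21.65
ee_pos: [513.2, 256.6, 43.9]
tool_rot: [-3.142, -0.001, 1.551]
ft_force: [0.8, 0.0, -0.8]
finger_gap: 0.1
```

Run:
```python
from h import *
o=ctrl.observe();p=o['ee_pos'];print(o['t'],p,o['tool_rot'],o['ft_force'])
w=shot('wrist','w14.png');s=shot('scene','s14.png')
cv2.imwrite('pics/s14z.png',cv2.resize(s['pixels'][200:290,165:275,::-1],None,fx=6,fy=6,interpolation=cv2.INTER_CUBIC))
```

```text
21.65 [513.16630741 256.58740628  43.89467154] [-3.14158663e+00 -6.25790303e-04  1.55128617e+00] [ 0.84442023  0.03600872 -0.83181306]
```

View pics/s14z.png

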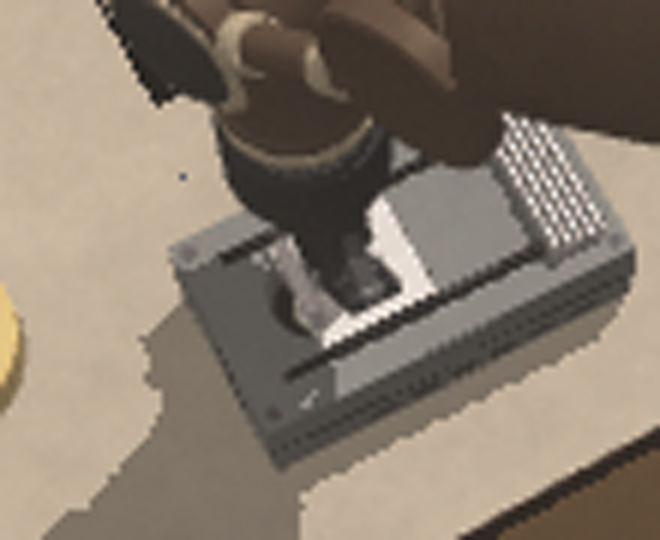

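Request:
{"method": "send_rows", "body": {"moves": [[0.05,0,0,0,0,0,-1],[0.05,0,0,0,0,0,-1],[0.04,0,0,0,0,0,-1],[0.02,0,0,0,0,0,-1],[0,0,0,0,0,0,-1]]}}

```text
t: 22.38
ee_pos: [513.6, 272.2, 44.0]
tool_rot: [3.141, -0.0, 1.551]
ft_force: [-0.2, -0.5, -0.3]
finger_gap: -0.1
```

Request:
{"method": "send_rows", "body": {"moves": [[0.02,0,0,0,0,0,-1],[0,0,0,0,0,0,-1]]}}

```text
t: 22.62
ee_pos: [513.7, 274.0, 44.0]
tool_rot: [3.141, -0.0, 1.551]
ft_force: [0.9, -0.1, 0.3]
finger_gap: -0.0
```

Request:
{"method": "send_rows", "body": {"moves": [[0.02,0,0,0,0,0,-1],[0,0,0,0,0,0,-1]]}}

```text
t: 22.88
ee_pos: [513.7, 274.7, 44.0]
tool_rot: [-3.141, 0.002, 1.552]
ft_force: [-0.2, -5.3, 1.4]
finger_gap: 0.2
```

The closed stop is at 274.7, exactly 70 mm of travel from the open stop. Backing off and lifting clear.

Request:
{"method": "send_rows", "body": {"moves": [[-0.08,0,0,0,0,0,-1],[0,0,-0.4,0,0,0,-1],[0,0,-0.5,0,0,0,-1],[0,0,-0.5,0,0,0,-1],[-0.4,-0.4,0,0,0,0,-1],[-0.4,-0.4,0,0,0,0,-1],[-0.4,-0.4,0,0,0,0,-1],[0,0,0,0,0,0,-1],[0,0,0,0,0,0,-1]]}}

```text
t: 24.0
ee_pos: [392.4, 150.9, 184.9]
tool_rot: [3.138, -0.002, 1.55]
ft_force: [-0.2, -0.5, -0.1]
finger_gap: -0.1
```

Run:
```python
from h import *
o=ctrl.observe();p=o['ee_pos'];print(o['t'],p,o['ft_force'],abs(o['qvel']).max())
s=shot('scene','s15.png');t=shot('top','t15.png')
cv2.imwrite('pics/s15z.png',cv2.resize(s['pixels'][170:330,125:385,::-1],None,fx=3,fy=3,interpolation=cv2.INTER_CUBIC))
t0=load('top0.png')
a=np.vstack([x['pixels'][110:260,120:390,::-1] for x in(t0,t)])
cv2.imwrite('pics/t15z.png',cv2.resize(a,None,fx=2,fy=2,interpolation=cv2.INTER_CUBIC))
```

```text
24.0 [392.40782236 150.88121107 184.85837809] [-0.16856156 -0.45705676 -0.12138136] 0.03617643527932644
```

View pics/s15z.png

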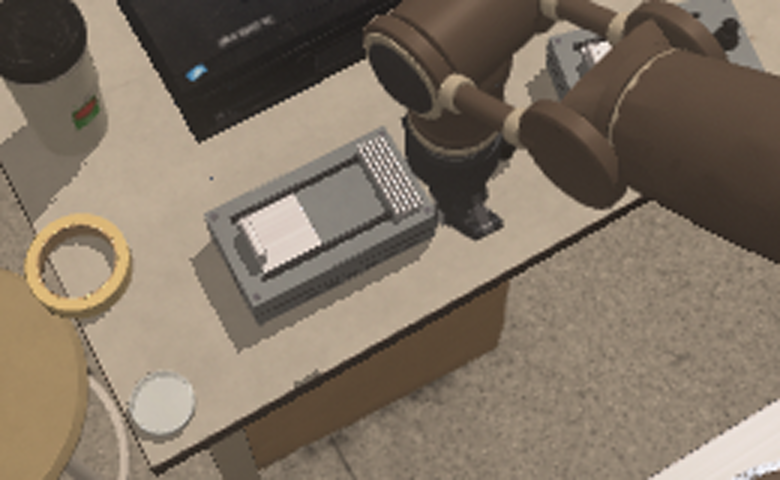

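View pics/t15z.png

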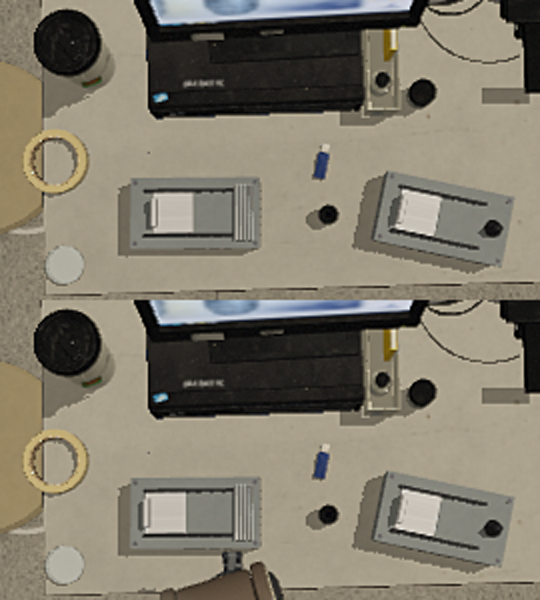

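The shutter is closed, at the +y end of its travel, further left than in the start picture. The units and bystanders look unmoved and the arm is clear at about (392,151), with the tip about 215 mm up. Handing in.

```bash
python3 -c "
from plant import ctrl
print(ctrl.finish_job())"
```

```text
the job is handed in; nothing more can be done
None
```

The job is done and handed in at about 24 s of the 54 s. I pushed the lamp shutter open to its stop, pressed the reset key home, let it come up, and pushed the shutter closed again.

**What the last checks showed:**
- **Shutter open:** it reached its stop at 12 N, with the whole well uncovered in the picture.
- **Key home:** it moved 6 mm (reported z from 10.2 to 4.1) and bottomed. The force reached 15 N, against 5.1 N for the spring.
- **Shutter closed:** it met its stop at 5 N, 70 mm from the open stop once finger and tab thickness are taken off.
- **Key up and surroundings:** the key was up before I closed the shutter. In the before and after top views the lamp unit, the stage unit and the bystanders look unmoved. I compared these by eye, not by measurement.

**What disagreed:** the real fingertip is about 31 mm above the reported TCP. I found this by lowering the shut fingers onto the free end of the lamp unit's case. That touch reached about 15 N and did not visibly move the unit. I allowed for the 31 mm in every later move, and the key contact and both shutter stops came where it predicted.

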